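# Switch on the lace table's lamp and slide its dimmer to bright

## Robot

A 6-joint arm with a two-finger parallel gripper is mounted at the origin on the work surface. World frame = base frame: x ahead of the robot, y to its left, z up, the work surface at z = 0. Lengths are in m, angles in rad, forces in N, time in s.
With the tool pointing down it reaches from about 0.25 to 0.775 m from the base axis. Payload 4 kg.
Tool frame: the origin (TCP) lies on the centre line of the jaws, within the pads' length; the fingertips stand arm.tip_reach ahead of it and the grasp point (between the pads) lies 6 mm ahead of it (arm.tip_reach is the distance from the TCP to the fingertips, in m); z points along the fingers, y is the line along which they close (so a half turn about z gives the same grasp; the last joint's range is limited). The gripper opens to 94 mm and grips with 3 to 60 N. Pads are 16 mm wide; open, the fingers measure 119 mm over their backs; the gripper's body (75 mm by 177 mm) begins 78 mm behind the grasp point.
Start: joints at [-1.43, 0.087, 1.371, -0, 1.684, -0.103], TCP at [0.133, -0.534, 0.231] pointing down, gripper open.
Joint ranges: [-3.1, 3.1], [-0.76, 2.03], [0.27, 2.55], [-1.08, 4.22], [0.17, 2.65], [-2.57, 2.57]. Speed limits (rad/s): [2.79, 2.79, 3.14, 3.14, 3.14, 3.14].

## Interface

Orientations are given as a unit quaternion [x, y, z, w].
In Python, from bench import telemetry, optics, sign_off, nets, arm gives the robot as it stands.
- The arm moves only by the shell command python3 -m jog 'ROWS'. ROWS is JSON, one flat list of numbers, 5 for each row, row after row: the opening, from -1 (shut) to 1 (fully open), then the shift along the world's x, y, z in mm, then the turn about the world's z in degrees. A call has 1 to 20 rows; each row is the pose to reach, as a shift and turn from the pose commanded when the call began; what a row does not reach only later rows make up. A row lasts 1/10 s, in which the tool goes at most 50 mm and 8.59 degrees, less where a joint would pass 70% of its speed; a pose out of reach is approached as far as the arm can. A call with a gripper value outside its range is refused whole. The fingers move at their own pace and stop on an object; the grip force is fixed at half the most. Time passes only in rows, so rows that repeat a pose let the fingers close. It gives the time, the measured TCP pose, the force, the opening and the grip force at its end, in the units of the state.
- telemetry.state(): the state, without advancing time (a new reading comes with each control period).
- optics.grab_frame(name): name is "side" or "top"; returns a dict with "color" (400x640x3 uint8, blue, green, red), "z_map" (400x640 float32, m along the optical axis (not along the pixel's ray), 0 where there is no reading), "mtx" (3x3 intrinsics, pixels), "cam_to_world" (4x4, takes a point from camera to world coordinates). Camera axes: x right, y down, z forward; pixel columns grow to the right and rows downward; lengths in m; the calibration is good to about 2 mm. A picture is of the moment at which its call begins.
- sign_off(): hands the job in; it is judged then, once.
Trained networks look in a picture, given as the dict that the camera call returned (one of the last four; its "shot" number tells which), for a name from the list of things; names that differ only in an ending like _2 or _b are one class to them, and where a whole thing is asked for, a point or a joint stands for the part that bears it (a point fixed in the world has none). Each returns a list of dicts, best first, with "conf" (0 to 1); they miss things now and then, are a little off and sometimes report something else, mostly with a low value. They report only what shows in the picture. A call takes as long as a camera call. They do not tell look-alikes from the thing itself.
- nets.regions_of(target, picture): "region" (400x640 bool, what is visible of it) and "bbox" ([left, top, right, bottom] in pixels, round what is visible of it).
- nets.tip_of(target, picture): "pixel" ([row, column] in pixels: a listed point, or the origin of a listed thing).
The state is a dict: "time": time; "qpos": joint angles; "dq": joint speeds; "joint_torque": joint torques, N m; "eef_pos": TCP position; "tool_rot": TCP orientation; "wrist_force": force on the tool from outside, world axes, zero at the start; "moment": the same for the moment, N m; "opening": finger opening in m; "grasp_force": force on a finger pad.
Only numpy, scipy, OpenCV 4.12 (cv2) and the standard library are available. Lean on these libraries where they do the work, as an engineer would, in place of code of your own. Each camera call takes 0.05 s, during which the arm holds its last target. There are 200 camera calls.

## Task

The grey switch box on the lace-making table has four white rocker switches in a row and a black dimmer slide. Switch the work lamp on: gently press down the raised far half of the one wide rocker until it is fully home, then push the dimmer's cap with the side of the fingers all the way to the bright end, where the white wedge mark is broadest. Use the fingertips only, pinch or lift nothing, leave the three narrow rockers, the tin, the spool and the mug alone, and withdraw.

Things in the scene. Friction and masses are not known exactly. Their poses are not given: they have to be found in the camera images.
- panel: Grey switch box fixed to the table, 190 (its x) by 300 (its y) by 40 mm high. Origin: centre of its underside, on the table. Its x axis points away from the robot (yaw within 0.35 rad), y along the rocker row, which is at x = 35 mm, y = -96, -32, 32, 96 mm, in changing order. The dimmer runs along y at x = -50 mm; its white wedge mark at x = -78 mm is broadest at the +y end.
- sw_wide_base: Black plate 60 x 58 x 3 mm carrying the wide rocker. Origin: centre of its underside, 40 mm above the table; axes as the box's. The rocker is a white shallow V, 52 mm along x, 50 mm along y, hinged about y on the crease of its two 26 mm halves. The half pressed home lies level, its top 11 mm above this origin; the other rises from the crease at 0.30 rad, its end 8 mm higher.
- sw_wide_far (a point): Middle of the top of the wide rocker's far (+x) half, 15 mm from the crease; it moves with the rocker and comes to 11 mm above sw_wide_base's origin when that half is fully home.
- sw_wide (a joint): Wide rocker, rad: 0 = off (near half level, far half raised), 0.30 = on (far half pressed home and level). It stays where it is left; pressing takes about 2 to 5 N.
- sw_a_base: Narrow rocker: as the wide one but 24 mm wide, on a black plate 32 mm wide. Origin: centre of its plate's underside, on the switch box's top face. Bystander: leave it as it is.
- sw_b_base: Narrow rocker: as the wide one but 24 mm wide, on a black plate 32 mm wide. Origin: centre of its plate's underside, on the switch box's top face. Bystander: leave it as it is.
- sw_c_base: Narrow rocker: as the wide one but 24 mm wide, on a black plate 32 mm wide. Origin: centre of its plate's underside, on the switch box's top face. Bystander: leave it as it is.
- sw_a (a joint): Narrow rocker a, rad: starts off at 0.
- sw_b (a joint): Narrow rocker b, rad: starts off at 0.
- sw_c (a joint): Narrow rocker c, rad: starts on at 0.30.
- dimmer_cap (a point): Middle of the top of the dimmer's black cap, 21 mm above the switch box's top face. The cap measures 30 mm along the box's x, 18 mm along its y and reaches down to 2 mm above the top face. Room for the fingers: 50 mm or more of bare flat box top on either side of it along y at the start.
- dimmer (a joint): Dimmer slide, m: travels along the box's +y from 0 (dimmest) to 0.080 (brightest, at a stop); starts between 0 and 0.03; stays where it is left; about 1.5 N to push.
- pin_tin_mid (a point): Round steel pin tin with lid, 60 mm across, 45 mm tall, resting on the table. This point is its centre, half-way up. Bystander: leave it standing where it is.
- spool_mid (a point): Wooden thread spool standing on end, 38 mm across, 55 mm tall, resting on the table. This point is its centre, half-way up. Bystander: leave it standing where it is.
- mug_mid (a point): Blue mug, 72 mm across, 80 mm tall, with a handle, resting on the table. This point is its centre, half-way up. Bystander: leave it standing where it is.
Mind the look-alikes: they are no part of the job. There is more than one size of the part that bears spool_mid; the job needs the middle-sized. There is more than one size of the part that bears pin_tin_mid; the job needs the larger.

How it is judged:
By the outcome, as a careful person would: the job done as asked, in the order asked, and still so for the second after the job is handed in, with the robot touching nothing.
It also fails if it takes over 48 s, if anything falls off the work surface, if the arm or the gripper's body presses on something with over 40 N, if the wrist force passes 120 N, or if a joint passes its speed limit or range.

## Working session

There is one attempt and no reset: what is moved stays moved. The work goes in short steps, Python scripts to look and compute and a shell command to move; the robot and the scene stay as the last step left them, time stands still between calls to the robot, and variables do not carry over. Pictures are saved under pics/ and viewed, at most 10 in all, crops included, and the job is handed in when it is done.

```bash
mkdir -p pics; cat > h.py <<'E'
import numpy as np, cv2
from bench import telemetry, optics, nets, arm
def P(f,r,c,z=None):
    """pixel -> world; z given: intersect with plane z, else depth"""
    K=f["mtx"];T=f["cam_to_world"];d=np.array([(c-K[0,2])/K[0,0],(r-K[1,2])/K[1,1],1.])
    if z is None: return T[:3,:3]@(d*f["z_map"][int(r),int(c)])+T[:3,3]
    D=T[:3,:3]@d; return T[:3,3]+D*(z-T[2,3])/D[2]
def cloud(f):
    K=f["mtx"];T=f["cam_to_world"];r,c=np.mgrid[:400,:640];z=f["z_map"]
    p=np.stack([(c-K[0,2])/K[0,0]*z,(r-K[1,2])/K[1,1]*z,z],-1)
    return p@T[:3,:3].T+T[:3,3]
E
python3 - <<'E'
from h import *
np.set_printoptions(precision=4,suppress=True)
s=telemetry.state();print(s["time"],s["eef_pos"],s["tool_rot"],s["opening"],arm.tip_reach)
for n in("top","side"):
    f=optics.grab_frame(n);cv2.imwrite(f"pics/{n}0.png",f["color"]);print(n,f["cam_to_world"][:3,3])
    for t,z in(("panel",0),("sw_wide_base",.04),("sw_a_base",.04),("sw_wide_far",.055),("dimmer_cap",.061),("pin_tin_mid",.0225),("spool_mid",.0275),("mug_mid",.04)):
        for d in nets.tip_of(t,f)[:5]:
            r,c=d["pixel"];print(t,round(d["conf"],2),np.round([r,c]),P(f,r,c,z)[:2])
E
```

```text
0.0 [ 0.1327 -0.5333  0.2293] [ 0.9926  0.1216 -0.     -0.0011] 0.09456044338436909 0.025
top [0.4507 0.009  0.8118]
panel 0.63 [248. 330.] [ 0.5305 -0.0056]
sw_wide_base 0.98 [240. 275.] [0.5326 0.1051]
sw_a_base 0.77 [223. 372.] [ 0.5832 -0.0858]
sw_wide_far 0.94 [237. 275.] [0.5371 0.1039]
dimmer_cap 0.44 [268. 346.] [ 0.4879 -0.039 ]
pin_tin_mid 0.78 [231. 177.] [0.5346 0.3088]
pin_tin_mid 0.66 [253. 220.] [0.4978 0.2156]
pin_tin_mid 0.65 [270. 345.] [ 0.4858 -0.0404]
spool_mid 0.89 [181. 468.] [ 0.6928 -0.283 ]
spool_mid 0.76 [240. 465.] [ 0.5688 -0.2772]
spool_mid 0.7 [207. 429.] [ 0.63   -0.2017]
mug_mid 0.91 [160. 331.] [0.7091 0.0075]
side [0.5798 0.7358 0.54  ]
panel 0.92 [221. 365.] [ 0.5243 -0.    ]
sw_wide_base 0.88 [234. 363.] [0.533 0.1  ]
sw_wide_base 0.42 [285. 379.] [0.5065 0.2367]
sw_wide_base 0.3 [216. 356.] [0.5475 0.0391]
sw_a_base 0.67 [235. 361.] [0.5356 0.1032]
sw_a_base 0.51 [183. 342.] [ 0.581  -0.0922]
sw_wide_far 0.94 [230. 355.] [0.5486 0.1074]
dimmer_cap 0.63 [194. 384.] [ 0.4858 -0.0217]
pin_tin_mid 0.82 [286. 379.] [0.5035 0.2204]
pin_tin_mid 0.74 [334. 358.] [0.5416 0.3266]
pin_tin_mid 0.7 [206. 283.] [ 0.7114 -0.0068]
spool_mid 0.76 [150. 307.] [ 0.6859 -0.2872]
spool_mid 0.57 [164. 328.] [ 0.621  -0.2082]
spool_mid 0.45 [157. 348.] [ 0.5689 -0.2538]
mug_mid 0.89 [208. 282.] [0.7082 0.027 ]
```

View pics/top0.png

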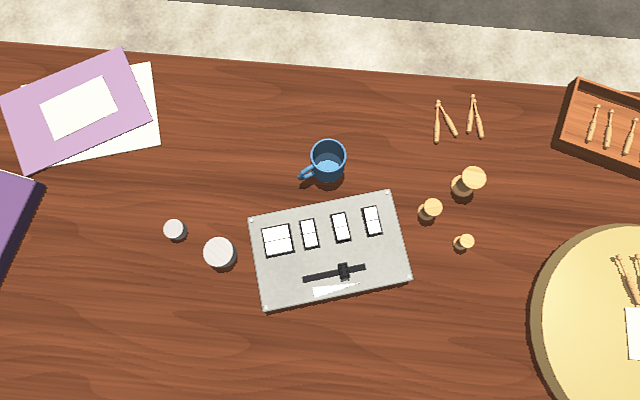

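```bash
python3 - <<'E'
from h import *
np.set_printoptions(precision=4,suppress=True)
f=optics.grab_frame("top");p=cloud(f)
im=f["color"];cv2.imwrite("pics/crop.png",cv2.resize(im[180:310,230:430],None,fx=4,fy=4,interpolation=cv2.INTER_CUBIC))
m=(abs(p[...,2]-.04)<.004)&(p[...,0]>.35)&(p[...,0]<.68)&(abs(p[...,1])<.22)
m=cv2.morphologyEx(m.astype('u1'),cv2.MORPH_OPEN,np.ones((3,3)))
n,l,st,_=cv2.connectedComponentsWithStats(m);k=1+st[1:,4].argmax()
q=p[l==k];print(len(q),np.median(q[:,2]))
print(cv2.minAreaRect(q[:,:2].astype('f4')*1000), cv2.boxPoints(cv2.minAreaRect(q[:,:2].astype('f4')*1000)))
E
```

```text
11880 0.040747476174441466
((526.8088989257812, -3.12847900390625), (190.10606384277344, 299.6601867675781), 16.943164825439453) [[ 392.2178  112.4975]
 [ 479.5457 -174.1557]
 [ 661.4    -118.7545]
 [ 574.0721  167.8988]]
```

View pics/crop.png

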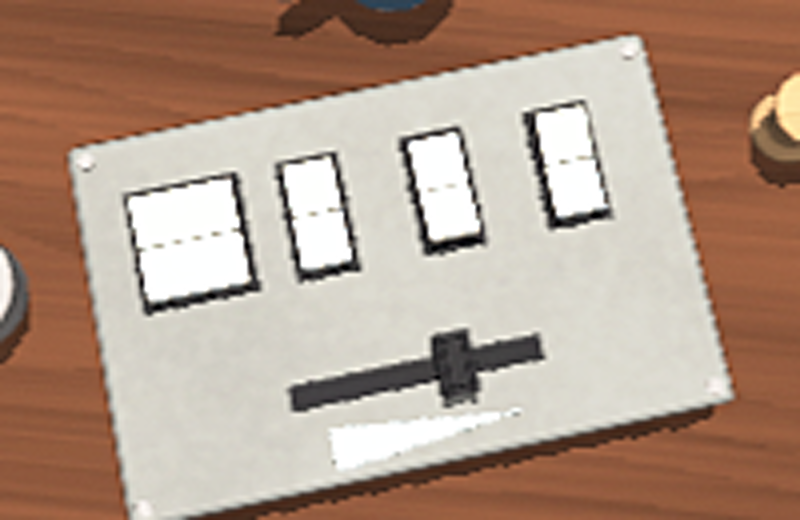

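The top view and crop show the box centred at about (248,330). Its four rockers are at pixels (240,278), (234,309), (227,341) and (221,373).

- **Rocker:** (240,278) is the one meant. It is clearly about twice as wide as the others, and it lies where the box pose puts y = +96.
- **Dimmer:** the cap is at (272,344), and the wedge is broadest at the left (+y) end.
- **Box fit:** 190 x 300 mm, top at z = 0.041, yaw 16.9°, which agrees with the sizes given.

I'm moving above the far half with the fingers shut.

```bash
python3 -m jog '[-1,416,637,0,3, -1,416,637,0,3, -1,416,637,0,3, -1,416,637,0,3, -1,416,637,0,3, -1,416,637,0,3, -1,416,637,0,3, -1,416,637,0,3, -1,416,637,0,3, -1,416,637,0,3, -1,416,637,0,3, -1,416,637,0,3, -1,416,637,0,3, -1,416,637,0,3, -1,416,637,0,3, -1,416,637,0,3, -1,416,637,0,3, -1,416,637,0,3, -1,416,637,0,3, -1,416,637,0,3]'
```

```text
time: 2.95
eef_pos: [0.5483, 0.1018, 0.2311]
tool_rot: [0.989, 0.146, 0.0, 0.0]
wrist_force: [0.2, 0.3, -0.0]
opening: 0.0005
grasp_force: 0.0
```

```bash
python3 -m jog '[-1,0,2,-50,0, -1,0,2,-90,0, -1,0,2,-120,0, -1,0,2,-138,0, -1,0,2,-138,0, -1,0,2,-138,0]'
python3 - <<'E'
from h import *
f=optics.grab_frame("side");cv2.imwrite("pics/s1.png",cv2.resize(f["color"][150:290,270:450],None,fx=4,fy=4,interpolation=cv2.INTER_CUBIC))
print([(d["conf"],d["pixel"],P(f,*d["pixel"],.055)) for d in nets.tip_of("sw_wide_far",f)[:2]])
E
```

```text
time: 3.55
eef_pos: [0.5489, 0.1045, 0.0933]
tool_rot: [0.989, 0.147, 0.0, 0.0]
wrist_force: [1.0, 0.5, 0.3]
opening: 0.0003
grasp_force: 0.0
[(0.85, [230.1, 354.0], array([0.55114835, 0.10706413, 0.055     ])), (0.38, [162.3, 327.5], array([ 0.62068162, -0.1669409 ,  0.055     ]))]
```

View pics/s1.png

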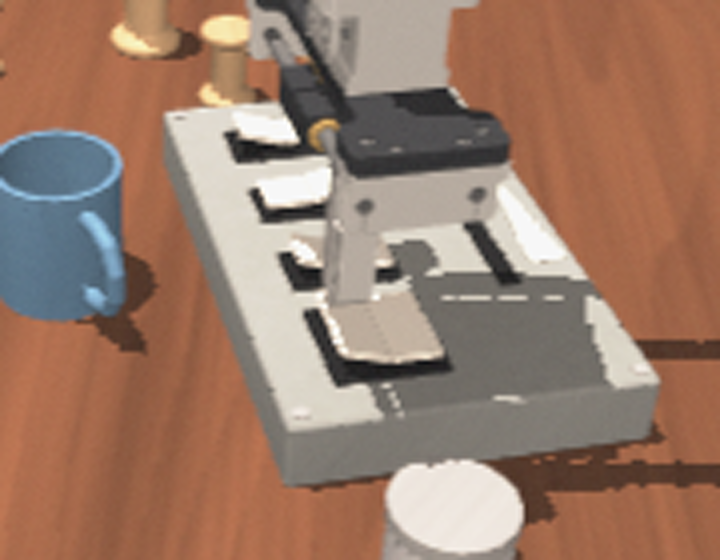

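The shut fingertips (crop 350,295) hover just above the raised far half of the wide rocker, clear of its neighbour. I'm pressing slowly.

```bash
python3 -m jog '[-1,0,0,-5,0, -1,0,0,-9,0, -1,0,0,-11,0, -1,0,0,-13,0, -1,0,0,-14,0, -1,0,0,-15,0, -1,0,0,-15,0, -1,0,0,-15,0]'
```

```text
time: 4.45
eef_pos: [0.5487, 0.1053, 0.0774]
tool_rot: [0.989, 0.148, -0.0, 0.0]
wrist_force: [0.6, 0.6, 2.0]
opening: 0.0008
grasp_force: 1.1
```

```bash
python3 -m jog '[-1,0,0,-1,0, -1,0,0,-2,0, -1,0,0,-2,0, -1,0,0,-2,0]'
```

```text
time: 4.85
eef_pos: [0.5488, 0.1053, 0.0763]
tool_rot: [0.989, 0.148, 0.0, 0.0]
wrist_force: [0.4, 0.2, 5.6]
opening: 0.0005
grasp_force: 2.7
```

```bash
python3 -m jog '[-1,0,0,-1,0, -1,0,0,-2,0, -1,0,0,-2,0, -1,0,0,-2,0]'
```

```text
time: 5.25
eef_pos: [0.5489, 0.1053, 0.0762]
tool_rot: [0.989, 0.148, 0.0, 0.0]
wrist_force: [-2.8, -0.6, 13.2]
opening: 0.0001
grasp_force: 6.4
```

The force jumped with no further motion and the tip stopped at z = 0.051, so the rocker is home. I'm lifting and going to the -y side of the dimmer cap.

```bash
python3 -m jog '[-1,0,0,35,0, -1,0,0,70,0, -1,-15,-50,70,0, -1,-30,-100,70,0, -1,-42,-140,70,0, -1,-53,-178,70,0, -1,-53,-178,70,0, -1,-53,-178,70,0, -1,-53,-178,70,0]'
python3 - <<'E'
from h import *
for n in("top","side"):
    f=optics.grab_frame(n);cv2.imwrite(f"pics/{n}2.png",cv2.resize(f["color"][150:310,240:430],None,fx=3.5,fy=3.5,interpolation=cv2.INTER_CUBIC))
    print(n,[(d["conf"],d["pixel"],P(f,*d["pixel"],.061)) for d in nets.tip_of("dimmer_cap",f)[:3]])
    p=cloud(f); R=np.array([[.9566,-.2914],[.2914,.9566]]); L=(p[...,:2]-[.5268,-.0031])@R
    m=(abs(L[...,0]+.05)<.018)&(abs(L[...,1])<.06)&(p[...,2]>.055)&(p[...,2]<.066)
    print(m.sum(), L[m].min(0) if m.any() else 0, L[m].max(0) if m.any() else 0)
    for a,b in((.05,.096),(.02,.096)):
        k=(abs(L[...,0]-a)<.003)&(abs(L[...,1]-b)<.015)&(p[...,2]<.08);print("rocker z",a,k.sum(),np.median(p[k][:,2]))
E
```

```text
time: 6.15
eef_pos: [0.4954, -0.0718, 0.1428]
tool_rot: [0.989, 0.148, -0.001, -0.001]
wrist_force: [0.1, 0.5, -0.5]
opening: 0.0003
grasp_force: 0.0
top []
0 0 0
rocker z 0.05 48 0.05180520641432629
rocker z 0.02 49 0.05669159146746161
side [(0.42, [193.9, 384.6], array([ 0.48485608, -0.02347303,  0.061     ]))]
70 [-0.06607602 -0.02589074] [-0.03626107 -0.00569145]
rocker z 0.05 26 0.049314802102380956
rocker z 0.02 32 0.05371507988193208
```

View pics/side2.png

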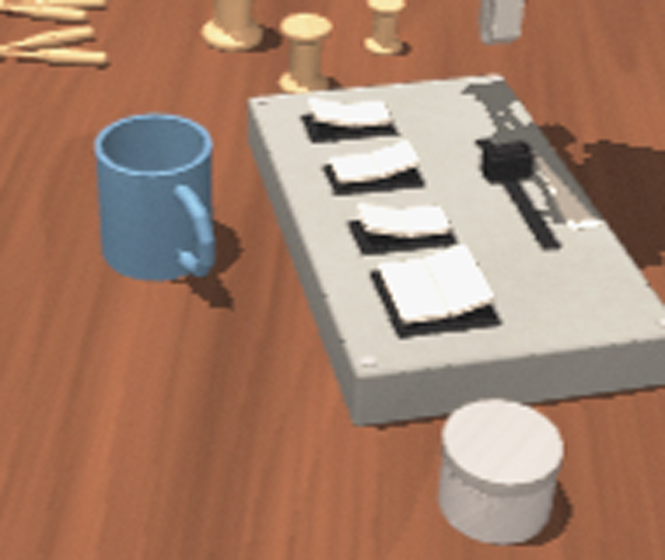

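The wide rocker's far half is now level and its near half raised (crop 440,285). The cap is at crop (507,160), local y about -16 to -24 mm. The fingers are at local y = -57 mm, with bare box top below them. I'm lowering.

```bash
python3 -m jog '[-1,0,0,-35,0, -1,0,0,-55,0, -1,0,0,-65,0, -1,0,0,-69,0, -1,0,0,-70,0, -1,0,0,-70,0]'
```

```text
time: 6.95
eef_pos: [0.4966, -0.0728, 0.0746]
tool_rot: [0.989, 0.148, 0.001, 0.0]
wrist_force: [-0.2, 0.3, -1.0]
opening: 0.0004
grasp_force: 0.0
```

```bash
python3 -m jog '[-1,-2,6,-1,0, -1,-4,12,-1,0, -1,-5,17,-1,0, -1,-7,22,-1,0, -1,-8,27,-1,0, -1,-10,32,-1,0, -1,-11,37,-1,0, -1,-13,42,-1,0, -1,-14,47,-1,0, -1,-16,52,-1,0, -1,-17,57,-1,0, -1,-19,62,-1,0, -1,-20,66,-1,0, -1,-20,66,-1,0]'
```

```text
time: 8.35
eef_pos: [0.4752, -0.0059, 0.0723]
tool_rot: [0.989, 0.148, -0.0, -0.0]
wrist_force: [0.3, -1.2, 1.2]
opening: 0.0006
grasp_force: 0.0
```

```bash
python3 -m jog '[-1,-1,2,0,0, -1,-1,4,0,0, -1,-2,6,0,0, -1,-2,8,0,0, -1,-2,8,0,0]'
```

```text
time: 8.85
eef_pos: [0.4734, 0.0013, 0.0723]
tool_rot: [0.989, 0.148, -0.0, 0.0]
wrist_force: [0.3, -1.5, 0.3]
opening: 0.0004
grasp_force: 0.6
```

```bash
python3 -m jog '[-1,0,1,0,0, -1,-1,2,0,0, -1,-1,3,0,0, -1,-1,4,0,0, -1,-1,4,0,0]'
```

```text
time: 9.35
eef_pos: [0.4733, 0.0017, 0.0725]
tool_rot: [0.989, 0.147, 0.0, 0.004]
wrist_force: [0.8, -10.3, -2.6]
opening: 0.0005
grasp_force: 5.3
```

The force rose to 10 N with no motion, so the cap is at its stop. I'm backing off the cap, then lifting.

```bash
python3 -m jog '[-1,3,-10,0,0, -1,7,-24,0,0, -1,7,-24,0,0, -1,7,-24,40,0, -1,7,-24,80,0, -1,7,-24,120,0, -1,7,-24,160,0, -1,-10,-70,160,0, -1,-30,-120,160,0, -1,-60,-165,160,0, -1,-90,-200,160,0, -1,-110,-240,160,0, -1,-130,-280,160,0, -1,-130,-280,160,0, -1,-130,-280,160,0]'
python3 - <<'E'
from h import *
for n in("top","side"):
    f=optics.grab_frame(n);cv2.imwrite(f"pics/{n}3.png",cv2.resize(f["color"][140:310,220:450],None,fx=3.4,fy=3.4,interpolation=cv2.INTER_CUBIC))
    p=cloud(f); R=np.array([[.9566,-.2914],[.2914,.9566]]); L=(p[...,:2]-[.5268,-.0031])@R
    m=(abs(L[...,0]+.05)<.018)&(abs(L[...,1])<.07)&(p[...,2]>.055)&(p[...,2]<.066)
    print(n,m.sum(), L[m].min(0), L[m].max(0))
    for a,b in((.05,.096),(.02,.096)):
        k=(abs(L[...,0]-a)<.003)&(abs(L[...,1]-b)<.015)&(p[...,2]<.08);print("rocker z",a,k.sum(),np.median(p[k][:,2]))
E
```

```text
time: 10.85
eef_pos: [0.3425, -0.275, 0.2324]
tool_rot: [0.989, 0.146, 0.0, -0.001]
wrist_force: [-0.6, 0.3, 0.3]
opening: 0.0007
grasp_force: 0.0
top 151 [-0.06496983  0.03101988] [-0.03529933  0.04895122]
rocker z 0.05 47 0.05194061841068709
rocker z 0.02 48 0.05656538819480278
side 80 [-0.06623048  0.03269989] [-0.03564213  0.05187841]
rocker z 0.05 26 0.0494346386448446
rocker z 0.02 34 0.05322088319710841
```

View pics/side3.png

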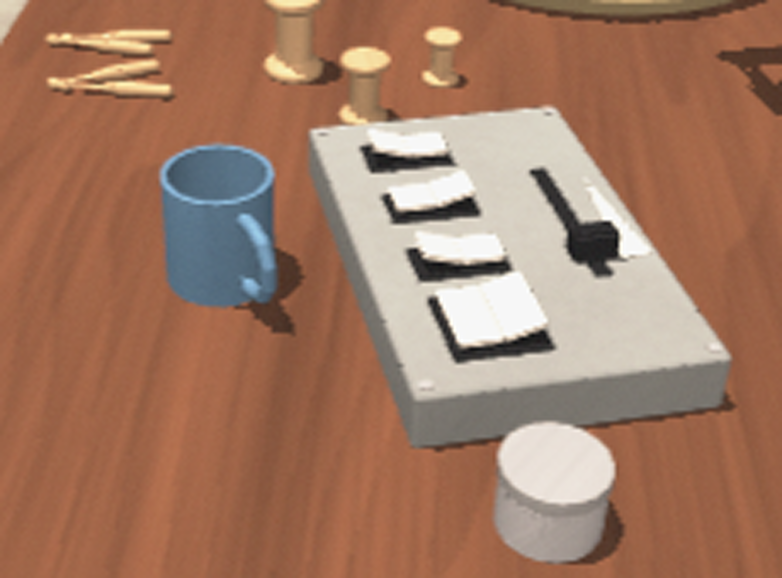

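View pics/top3.png

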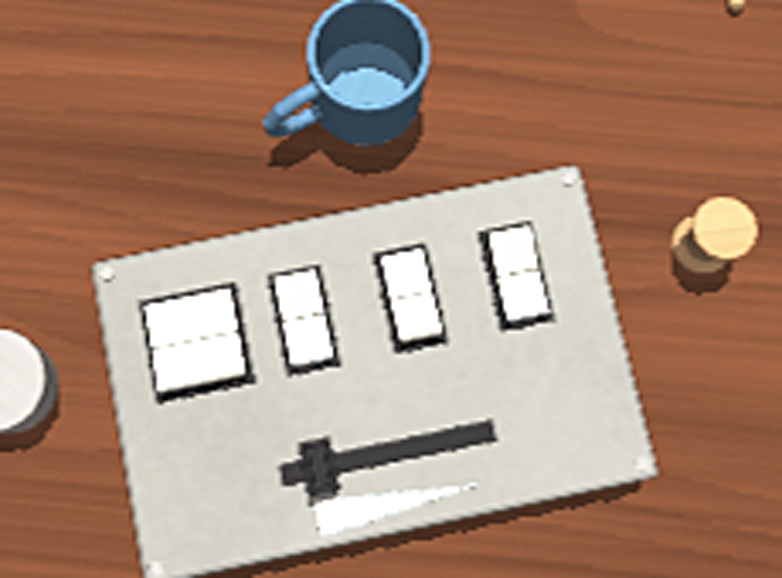

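Both pictures agree. The wide rocker's far half is level (top crop 190,315). The cap sits at local y = +40 mm, the bright end (top crop 318,468). The three narrow rockers, tin, spools and mug are undisturbed, and the arm is clear.

```bash
python3 -c "from bench import sign_off; print(sign_off())"
```

```text
the job is handed in; nothing more can be done
None
```

The work lamp is switched on and the job is handed in: the wide rocker is pressed fully home, then the dimmer is at its bright-end stop, and the arm is clear with nothing else disturbed.

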